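# Clip the sensor amplifier module onto its empty base and tug-test it

### The job

Clip the loose grey amplifier module onto the empty rubber-mounted base: set its two windows over the two orange snap hooks and push it straight down until both ends have clicked in and it sits fully home. Then, still holding it, tug it upward with about 10 N to prove that both hooks hold, and let go, leaving it clipped in. Never load it with more than 30 N either way, do not press on the base itself, and leave the other module and the loose tools alone.

Things in the scene. Friction and masses are not known exactly. Their poses are not given: they have to be found in the camera images.
- module: Loose light grey amplifier module with green terminals and a blue top, 104 x 36 x 44 mm, standing on its foot; about 0.16 kg; same both ways round. Origin: centre of its underside; x along its length, z up. The housing in the middle, 40 mm long (x) and 32 mm wide (y), rises with plain sides to z = 44 mm: grip it across y, about 26 mm above the underside, firmly (70 N).
- end_a (a point): Centre of the underside of the module's end bar at its +x end, 47.5 mm from the module's origin. The module's foot is 4 mm thick. It has a window through it near each end, 30 to 43 mm from the centre along x and 14 mm wide (y); beyond it the end bar, 43 to 52 mm, which the hook snaps over.
- end_b (a point): The same at the module's -x end.
- base: Empty black mounting base, 126 x 44 mm, on 12 mm rubber buffers on the plate: it yields straight down or up by several mm under load and comes back. Origin: centre of its underside; x along its length, z up. The module rests on its middle block (62 x 40 mm) and a block under each end bar, all 10 mm high. Over 40 N between module and base, hooks included, damages them.
- seat (a point): Centre of the base's seats, 10 mm above its origin, same axes; moves with the base. The module's origin belongs here, x along x (either way round). Coming down, the end bars meet the hooks' ramps with the underside about 9 mm above this; pushing both past takes some 10 to 20 N; they snap back over the bars about 1.5 mm before the foot meets the seats. Seated, it can rise 1.5 mm, up to the barbs.
- hook_far: Springy orange hook at the base's +x end, 11 mm wide (y), its tapered tip 24.5 mm above the base's underside. Stem 39.2 to 42.4 mm from the base's centre along x; barb pointing outward to 44.9 mm with a flat underside 15.5 mm above the base's underside and a ramp on top. Origin: its root, 44.2 mm from the base's centre, 3.5 mm above its underside; it bends inward.
- hook_near: The same hook at the base's -x end, a fifth less stiff, so the two need not click together.
- filled_base: The other base, 88 mm beside the empty one, with a like module already clipped on, its top 66 mm above this origin (on the plate's top, under the base's centre). Fixed; leave it alone. Either of the two places on the plate may be the empty one.
- plate: Grey metal mounting plate, 150 x 184 x 4 mm, lying flat and fixed on the worktop; it carries both bases, 44 mm either side of its centre along its y. Origin: centre of its underside.
- screwdriver: Loose screwdriver with a red handle, 25 x 171 x 27 mm, lying on the worktop beside the plate. Leave it.
- loupe: Loose black stand loupe, 35 mm wide and 34 mm high, standing behind the module. Leave it.
- marker: Loose blue paint marker, 17 x 133 x 18 mm, lying at the front of the worktop. Leave it.

How it is judged:
By the outcome, as a careful person would: the job done as asked, in the order asked, and still so for the second after the job is handed in, with the robot touching nothing.
It also fails if it takes over 48 s, if anything falls off the work surface, if the arm or the gripper's body presses on something with over 40 N, if the wrist force passes 120 N, or if a joint passes its speed limit or range.

### The arm

A 6-joint arm with a two-finger parallel gripper is mounted at the origin on a cart in front of the work surface, level with it; the furniture and walls round the work are solid. World frame = base frame: x ahead of the robot, y to its left, z up, the work surface at z = 0. Lengths are in m, angles in rad, forces in N, time in s.
With the tool pointing down it reaches from about 0.375 to 0.9 m from the base axis. Payload 3.1 kg.
Tool frame: the origin (TCP) lies at the very end of the fingers, on their centre line; the grasp point (between the pads) lies 19 mm behind it; z points along the fingers, y is the line along which they close (so a half turn about z gives the same grasp; the last joint's range is limited). The gripper opens to 85 mm and grips with 20 to 120 N. Pads are 22 mm wide; open, the fingers measure 114 mm over their backs; the gripper's body (76 mm by 85 mm) begins 54 mm behind the grasp point. The pads swing forward as they close: fully open they stand 13 mm farther back than shut.
Start: joints at [-0.178, 0.527, 1.433, -0, 1.181, -0.178], TCP at [0.625, 0, 0.231] pointing down, gripper open.
Joint ranges: [-3.08, 3.08], [-0.75, 2.2], [0.22, 2.44], [-1.43, 4.57], [0, 2.65], [-2.85, 2.85]. Speed limits (rad/s): [2.79, 2.79, 3.14, 3.14, 3.14, 3.14].

### API

Orientations are given as a unit quaternion [x, y, z, w].
In Python, from station import manip gives the robot as it stands.
- The arm moves only by the shell command python3 -m handwheel 'ROWS' [FORCE]. ROWS is JSON, a list of rows, each a list of 7 numbers: the shift along the world's x, y, z in mm, then the turn, a rotation vector about the world's x, y, z in degrees, then the opening, from 0 (shut) to 1 (fully open). A call has exactly 10 rows; each row shifts and turns the commanded pose from where the row before left it; what a row does not reach is not made up. A row lasts 1/8 s, in which the tool goes at most 62.5 mm and 10.7 degrees, less where a joint would pass 70% of its speed; a pose out of reach is approached as far as the arm can. A call is refused whole if a number of a shift passes 62.5 or a number of a turn 10.7, either way. A call with a gripper value outside its range is refused whole. The fingers move at their own pace and stop on an object; FORCE is the grip in N (left out, the last holds). Time passes only in rows, so rows that do not move let the fingers close, or fill a call up. It gives the time, the measured TCP pose, the force, the opening and the grip force at its end, in the units of the state.
- manip.sense(): the state, without advancing time (a new reading comes with each control period).
- manip.snapshot(name): name is "scene" or "side" or "wrist"; returns the picture (400x640x3 uint8, red, green, blue); there is no depth.
- manip.get_calibration(name): a dict with "K" (3x3 intrinsics, pixels), "rvec" (rotation vector, rad) and "tvec" (3), from world to camera coordinates, as OpenCV has them. Camera axes: x right, y down, z forward; pixel columns grow to the right and rows downward; lengths in m; the calibration is good to about 2 mm. A picture is of the moment at which its call begins: read the wrist's pose just before it. get_calibration takes no time and is no camera call; for the wrist camera it gives the pose at the moment of the call.
- manip.sign_off(): hands the job in; it is judged then, once.
The state is a dict: "t": time; "q": joint angles; "qd": joint speeds; "tau": joint torques, N m; "tcp_pos": TCP position; "tool_rot": TCP orientation; "force": force on the tool from outside, world axes, zero at the start; "ft_torque": the same for the moment, N m; "finger_gap": opening from 0.0 (shut) to 1.0 (fully open); "gripper_force": force on a finger pad.
Only numpy, scipy, OpenCV 4.12 (cv2) and the standard library are available. Lean on these libraries where they do the work, as an engineer would, in place of code of your own. Each camera call takes 0.05 s, during which the arm holds its last target. There are 200 camera calls.

## Working session

There is one attempt and no reset: what is moved stays moved. The work goes in short steps, Python scripts to look and compute and a shell command to move; the robot and the scene stay as the last step left them, time stands still between calls to the robot, and variables do not carry over. Pictures are saved under pics/ and viewed, at most 12 in all, crops included, and the job is handed in when it is done.

```bash
mkdir -p pics; python3 - <<'E'
from station import manip
import cv2
for n in("scene","side"):
    cv2.imwrite(f"pics/{n}0.png",manip.snapshot(n)[:,:,::-1])
    c=manip.get_calibration(n);print(n,c)
s=manip.sense();print(s)
E
```

```text
scene {'K': array([[369.92714758,   0.        , 322.51800929],
       [  0.        , 369.92714758, 200.30734345],
       [  0.        ,   0.        ,   1.        ]]), 'rvec': array([ 1.99156584, -1.20650964,  0.56015649]), 'tvec': array([-0.32134251,  0.32131222,  0.67479687])}
side {'K': array([[470.24919051,   0.        , 309.13766094],
       [  0.        , 470.24919051, 200.39205654],
       [  0.        ,   0.        ,   1.        ]]), 'rvec': array([ 0.47639109, -2.37760883,  1.6159416 ]), 'tvec': array([0.46330074, 0.14637246, 1.1883666 ])}
{'t': 0.1, 'q': array([-1.78473191e-01,  5.28376719e-01,  1.43379099e+00, -1.02145357e-05,
        1.18143345e+00, -1.78542952e-01]), 'qd': array([-0.00013079, -0.0023486 , -0.00235255, -0.00019199,  0.00119593,
        0.00209386]), 'tau': array([ 4.33945943e-04, -4.43301880e+01, -1.78587180e+01, -2.04061280e-04,
        3.88642526e-03,  1.10165692e-05]), 'tcp_pos': array([6.24337840e-01, 1.62818847e-04, 2.30423985e-01]), 'tool_rot': array([ 7.07080386e-01,  7.07132463e-01, -5.76618211e-04, -8.22221717e-04]), 'force': array([0.38353246, 0.20919335, 0.06722056]), 'ft_torque': array([0.01950887, 0.00549271, 0.00339462]), 'gripper_force': 0.0, 'finger_gap': 1.000882803328649}
```

View pics/scene0.png

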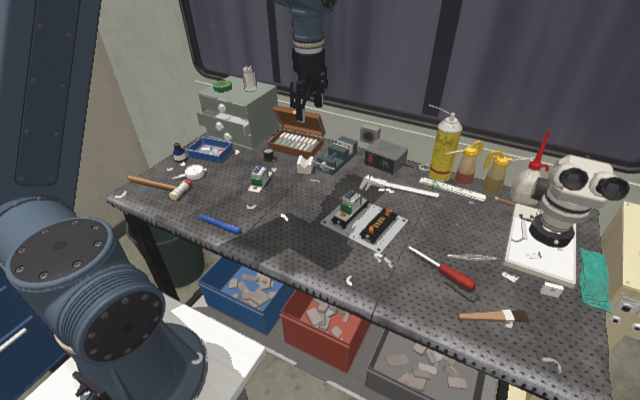

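View pics/side0.png

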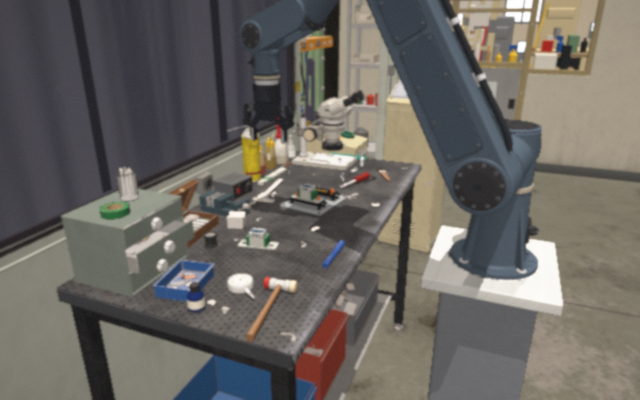

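The scene view shows the loose module at about (260,180). The plate is at (365,222), with the filled base at (347,207) and the empty base at (380,224). Next I'll get rough positions.

```bash
cat > h.py <<'E'
import numpy as np,cv2
from station import manip
def ray(cal,uv,z):
    R=cv2.Rodrigues(cal["rvec"])[0];t=np.array(cal["tvec"]).ravel();C=-R.T@t
    d=R.T@np.linalg.inv(cal["K"])@np.array([uv[0],uv[1],1.]);return C+d*(z-C[2])/d[2]
def proj(cal,P):
    return cv2.projectPoints(np.array(P,float).reshape(-1,3),np.array(cal["rvec"]),np.array(cal["tvec"]),cal["K"],None)[0].reshape(-1,2)
E
python3 - <<'E'
from h import *
c=manip.get_calibration("scene");s=manip.get_calibration("side")
for n,uv,z in(("mod",(260,180),.02),("full",(347,210),.03),("empty",(380,225),.025)):print(n,ray(c,uv,z).round(3))
print("side mod",ray(s,(258,240),.02).round(3))
i=cv2.imread("pics/scene0.png")
a=cv2.resize(i[150:210,220:300],(800,600),interpolation=2)
b=cv2.resize(i[180:255,310:410],(800,600),interpolation=2)
cv2.imwrite("pics/crop.png",np.vstack([cv2.resize(a,(400,300)),cv2.resize(b,(400,300))]))
cv2.imwrite("pics/w0.png",manip.snapshot("wrist")[:,:,::-1]);w=manip.get_calibration("wrist");print(w)
R=cv2.Rodrigues(w["rvec"])[0];print(-R.T@np.ravel(w["tvec"]))
E
```

```text
mod [0.57  0.147 0.02 ]
full [ 0.555 -0.145  0.03 ]
empty [ 0.546 -0.242  0.025]
side mod [0.579 0.168 0.02 ]
{'K': array([[282.91173301,   0.        , 319.07797827],
       [  0.        , 282.91173301, 198.71128378],
       [  0.        ,   0.        ,   1.        ]]), 'rvec': array([-2.82554938e+00, -2.96200033e-04, -4.25949997e-05]), 'tvec': array([-0.62503511, -0.04025129,  0.37971798])}
[0.6250196  0.07989245 0.37341999]
```

View pics/w0.png

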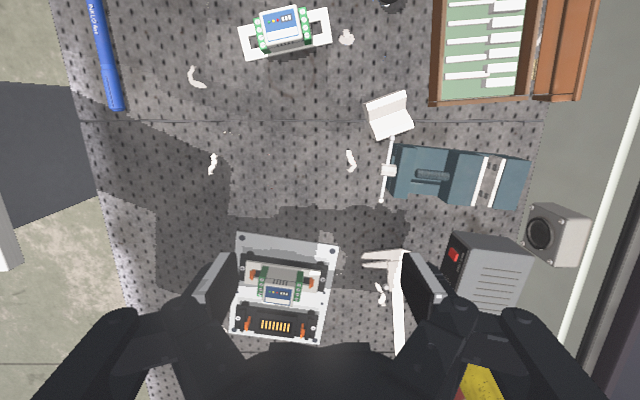

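The wrist view shows the module's foot with corners near (238,26), (246,62), (331,42) and (323,8). It also shows the plate, with corners near (236,232) and (340,243), the filled base at (278,285) and the empty base at (275,325).

```bash
python3 - <<'E'
from h import *
w=manip.get_calibration("wrist")
P=[ray(w,p,.004) for p in((238,26),(246,62),(331,42),(323,8))];print(np.round(P,4),np.mean(P,0))
Q=[ray(w,p,.004) for p in((236,232),(340,243),(321,347),(229,338))];print(np.round(Q,4),np.mean(Q,0))
print(ray(w,(247,323),.038),ray(w,(311,328),.038))
E
```

```text
[[0.5321 0.1672 0.004 ]
 [0.5383 0.1297 0.004 ]
 [0.6389 0.1509 0.004 ]
 [0.6294 0.185  0.004 ]] [0.58468567 0.1581765  0.004     ]
[[ 0.5064 -0.091   0.004 ]
 [ 0.6554 -0.1084  0.004 ]
 [ 0.6283 -0.2996  0.004 ]
 [ 0.4776 -0.2809  0.004 ]] [ 0.56689622 -0.19495826  0.004     ]
[ 0.52008966 -0.22029101  0.038     ] [ 0.61323656 -0.22928026  0.038     ]
```

```bash
python3 -m handwheel '[[-5,20,-11,0,0,-9.8,1],[-5,20,-11,0,0,-9.8,1],[-5,20,-11,0,0,-9.8,1],[-5,20,-11,0,0,-9.8,1],[-5,20,-11,0,0,-9.8,1],[-5,20,-11,0,0,-9.8,1],[-5,20,-11,0,0,-9.8,1],[0,18,-13,0,0,-9.9,1],[0,0,0,0,0,0,1],[0,0,0,0,0,0,1]]' 70
python3 - <<'E'
from h import *
cv2.imwrite("pics/w1.png",manip.snapshot("wrist")[:,:,::-1])
from scipy.spatial.transform import Rotation as R
s=manip.sense();print(R.from_quat(s["tool_rot"]).as_matrix().round(4),s["tcp_pos"],s["t"],s["q"])
E
```

```text
t: 1.4
tcp_pos: [0.5902, 0.1576, 0.1415]
tool_rot: [0.995, 0.101, 0.0, 0.0]
force: [-0.5, -0.2, -0.2]
finger_gap: 1.0
gripper_force: 0.0
[[ 9.796e-01  2.009e-01  8.000e-04]
 [ 2.009e-01 -9.796e-01 -2.000e-04]
 [ 7.000e-04  4.000e-04 -1.000e+00]] [0.59044625 0.15737332 0.14174944] 1.45 [ 7.79639636e-02  6.18793374e-01  1.54961837e+00 -3.73796225e-04
  9.72408299e-01  1.44671881e+00]
```

View pics/w1.png

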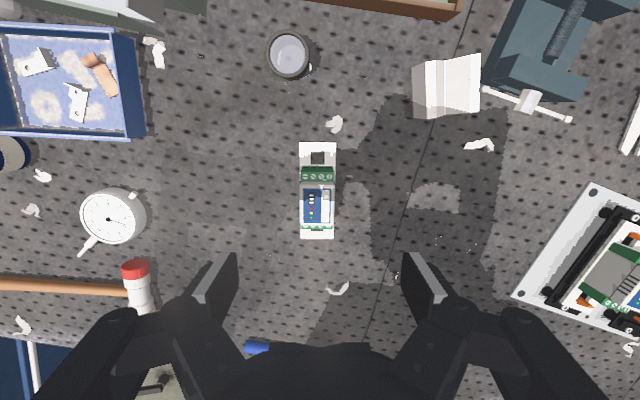

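The module stands upright in the picture, with foot corners (299,142), (336,142), (301,238) and (335,238). The loupe is clear of it at (290,55).

```bash
python3 - <<'E'
from h import *
w=manip.get_calibration("wrist")
P=np.array([ray(w,p,.004) for p in((299,142.5),(337,142.5),(301,239),(335,239))])
print(P.round(4),P.mean(0)); d=P[:2].mean(0)-P[2:].mean(0);print(np.linalg.norm(d),np.degrees(np.arctan2(d[1],d[0])),np.linalg.norm(P[0]-P[1]),np.linalg.norm(P[2]-P[3]))
i=cv2.imread("pics/w1.png")[130:250,270:370]
cv2.imwrite("pics/w1c.png",cv2.resize(i,(500,600),interpolation=cv2.INTER_CUBIC))
# predicted outline at estimate
m=P.mean(0);a=np.arctan2(d[1],d[0]);x=np.array([np.cos(a),np.sin(a),0]);y=np.array([-x[1],x[0],0])
for X,Y,Z in((.052,.018,.004),(.052,-.018,.004),(-.052,.018,.004),(-.052,-.018,.004),(.02,.016,.044),(.02,-.016,.044),(-.02,.016,.044),(-.02,-.016,.044)):
    q=m*[1,1,0]+x*X+y*Y+[0,0,Z];u=proj(w,q)[0];print((X,Y,Z),u.round(1),((u-[270,130])*5).round())
E
```

```text
[[0.6324 0.1858 0.004 ]
 [0.6399 0.1493 0.004 ]
 [0.5303 0.1649 0.004 ]
 [0.5377 0.1285 0.004 ]] [0.58508293 0.15714238 0.004     ]
0.10424374221768178 11.530502734221574 0.037233475083105906 0.03718564481806575
(0.052, 0.018, 0.004) [299.6 142.6] [148.  63.]
(0.052, -0.018, 0.004) [336.4 142.6] [332.  63.]
(-0.052, 0.018, 0.004) [301.5 238.9] [158. 544.]
(-0.052, -0.018, 0.004) [334.5 238.9] [322. 545.]
(0.02, 0.016, 0.044) [299.7 184.9] [148. 274.]
(0.02, -0.016, 0.044) [336.  184.9] [330. 275.]
(-0.02, 0.016, 0.044) [300.6 226.7] [153. 483.]
(-0.02, -0.016, 0.044) [335.2 226.7] [326. 484.]
```

View pics/w1c.png

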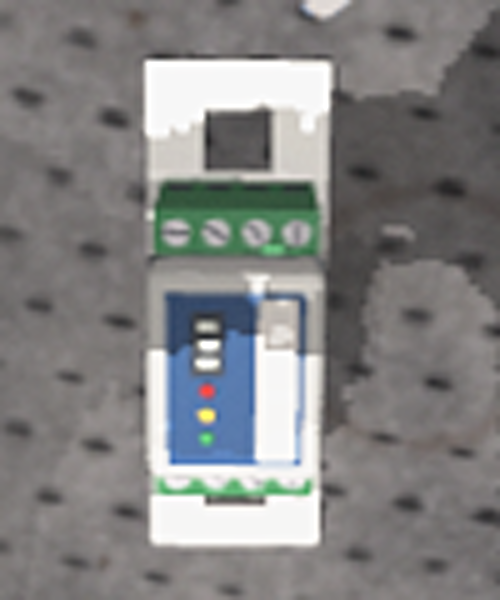

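```bash
python3 -m handwheel '[[-5,0,-17,0,0,0,1],[0,0,-17,0,0,0,1],[0,0,-17,0,0,0,1],[0,0,-17,0,0,0,1],[0,0,-17,0,0,0,1],[0,0,-17,0,0,0,1],[0,0,-17,0,0,0,1],[0,0,-16,0,0,0,1],[0,0,0,0,0,0,1],[0,0,0,0,0,0,0.6]]' 70 && python3 -m handwheel '[[0,0,0,0,0,0,0.45],[0,0,0,0,0,0,0.4],[0,0,0,0,0,0,0.3],[0,0,0,0,0,0,0.2],[0,0,0,0,0,0,0],[0,0,0,0,0,0,0],[0,0,0,0,0,0,0],[0,0,0,0,0,0,0],[0,0,0,0,0,0,0],[0,0,0,0,0,0,0]]' 70
```

```text
t: 2.7
tcp_pos: [0.5853, 0.1581, 0.0065]
tool_rot: [0.995, 0.1, 0.0, 0.0]
force: [-0.4, 0.1, 0.1]
finger_gap: 0.817
gripper_force: 0.0
t: 3.95
tcp_pos: [0.5856, 0.1581, 0.0071]
tool_rot: [0.995, 0.1, 0.001, -0.0]
force: [0.2, 0.7, 6.7]
finger_gap: 0.363
gripper_force: 69.9
```

```bash
python3 -m handwheel '[[0,0,3,0,0,0,0],[0,0,10,0,0,0,0],[0,0,16,0,0,0,0],[0,0,20,0,0,0,0],[0,0,20,0,0,0,0],[0,0,20,0,0,0,0],[0,0,20,0,0,0,0],[0,0,15,0,0,0,0],[0,0,6,0,0,0,0],[0,0,0,0,0,0,0]]' 70 && python3 -m handwheel '[[-6,-19,0,0,0,-1.8,0],[-14,-43,0,0,0,-1.8,0],[-14,-43,0,0,0,-1.8,0],[-14,-43,0,0,0,-1.8,0],[-14,-43,0,0,0,-1.8,0],[-14,-43,0,0,0,-1.8,0],[-14,-43,0,0,0,-1.8,0],[-14,-43,0,0,0,-1.8,0],[-14,-43,0,0,0,-1.8,0],[-10,-21,0,0,0,-1.8,0]]' 70 && python3 -m handwheel '[[0,0,0,0,0,0,0],[0,0,0,0,0,0,0],[0,0,0,0,0,0,0],[0,0,0,0,0,0,0],[0,0,0,0,0,0,0],[0,0,0,0,0,0,0],[0,0,0,0,0,0,0],[0,0,0,0,0,0,0],[0,0,0,0,0,0,0],[0,0,0,0,0,0,0]]' 70
python3 - <<'E'
from h import *
i=manip.snapshot("wrist")[:,:,::-1]
cv2.imwrite("pics/w2.png",i)
from scipy.spatial.transform import Rotation as R
s=manip.sense();print(R.from_quat(s["tool_rot"]).as_matrix().round(4),s["tcp_pos"],s["t"],s["q"],s["force"])
E
```

```text
t: 5.2
tcp_pos: [0.585, 0.158, 0.1367]
tool_rot: [0.995, 0.1, 0.0, 0.0]
force: [-0.1, 0.8, -2.8]
finger_gap: 0.367
gripper_force: 69.4
t: 6.45
tcp_pos: [0.4552, -0.2287, 0.1357]
tool_rot: [0.998, -0.059, -0.0, 0.0]
force: [0.5, 0.9, -1.6]
finger_gap: 0.363
gripper_force: 69.6
t: 7.7
tcp_pos: [0.457, -0.226, 0.1363]
tool_rot: [0.998, -0.057, -0.0, 0.0]
force: [0.1, 0.4, -1.9]
finger_gap: 0.365
gripper_force: 69.6
[[ 0.9936 -0.1133  0.    ]
 [-0.1133 -0.9936 -0.    ]
 [ 0.      0.     -1.    ]] [ 0.45695797 -0.22600495  0.1363174 ] 7.75 [-6.78800581e-01  5.18227546e-01  1.80976519e+00 -2.00223679e-08
  8.13595449e-01  1.00552917e+00] [-0.27016658  0.44175662 -2.2491116 ]
```

View pics/w2.png

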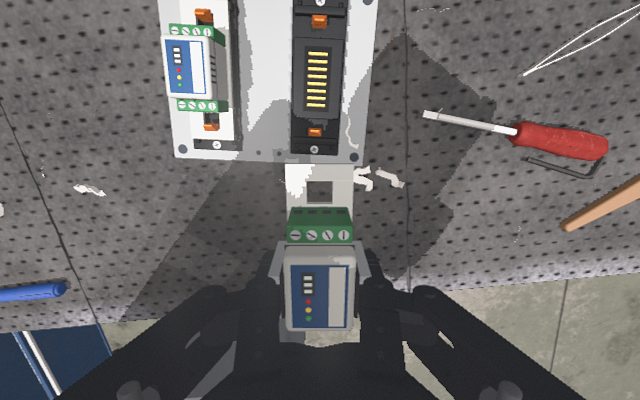

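The module is held straight, with its foot's far edge at row 164 between columns 286 and 353. The base is ahead, with hooks at (319,20) and (314,132). I'll zoom in.

```bash
python3 - <<'E'
from h import *
i=cv2.imread("pics/w2.png")
a=cv2.resize(i[0:160,270:380],None,fx=3.75,fy=3.75,interpolation=cv2.INTER_CUBIC)
b=cv2.resize(i[155:255,270:370],None,fx=3.75,fy=3.75,interpolation=cv2.INTER_CUBIC)
o=np.zeros((600,412+375,3),np.uint8);o[:,:412]=a[:,:412];o[:375,412:]=b
cv2.imwrite("pics/w2c.png",o)
E
```

```text
(no output)
```

View pics/w2c.png

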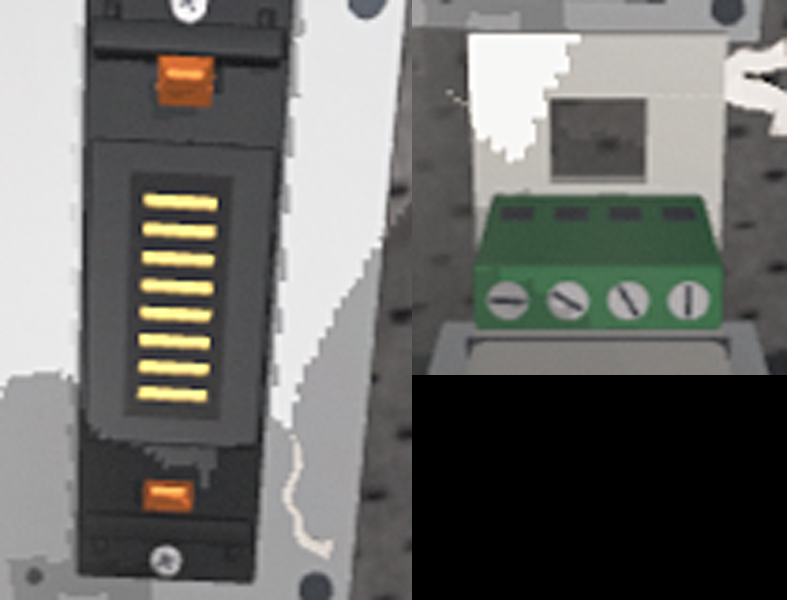

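```bash
python3 - <<'E'
from h import *
from scipy.optimize import least_squares
w=manip.get_calibration("wrist");s=manip.sense();T=s["tcp_pos"]
b=lambda c:(270+c[0]/3.75,c[1]/3.75)
m=lambda c:(270+(c[0]-412)/3.75,155+c[1]/3.75)
def rot(a):return np.array([[np.cos(a),-np.sin(a)],[np.sin(a),np.cos(a)]])
# base: block corners z=26, hooks tip
obj=np.array([(31,20,26),(31,-20,26),(-31,20,26),(-31,-20,26),(41,0,40.5),(-41,0,40.5)])/1e3
pix=np.array([b(c) for c in((93,141),(279,149),(87,441),(262,447),(188,72),(168,495))])
def pts(p,o):
    return np.c_[(rot(p[2])@o[:,:2].T).T+p[:2],o[:,2]]
f=lambda p:(proj(w,pts(p,obj))-pix).ravel()
r=least_squares(f,[.56,-.238,-.1],loss="soft_l1",x_scale=[.01,.01,.1]);print("base",r.x[:2].round(4),np.degrees(r.x[2]),r.fun.reshape(-1,2).round(1))
zt=T[2]-.0071
o2=np.array([(52,18,4),(52,-18,4),(43,7,4),(43,-7,4),(30,7,4),(30,-7,4)])/1e3+[0,0,zt]
p2=np.array([m(c) for c in((466,33),(727,33),(551,98),(648,98),(551,182),(648,182))])
g=lambda p:(proj(w,pts(p,o2))-p2).ravel()
r2=least_squares(g,[T[0],T[1],-.1],x_scale=[.01,.01,.1]);print("mod",r2.x[:2].round(4),np.degrees(r2.x[2]),r2.fun.reshape(-1,2).round(1),T)
d=r.x-r2.x;a=d[2]
# rotating tool about TCP by a
off=r2.x[:2]-T[:2];tgt=r.x[:2]-rot(a)@off
print("turn",np.degrees(a),"move mm",(tgt-T[:2])*1e3)
E
```

```text
base [ 0.5573 -0.2363] -9.0976131273527 [[-0.4 -0.6]
 [ 0.3 -0.2]
 [-0.2  0.5]
 [-0.5  1.1]
 [ 0.1 -0.8]
 [ 0.8  0.5]]
mod [ 0.4567 -0.2266] -6.098093556211542 [[ 0.7  0.4]
 [ 0.1 -0.1]
 [-0.5 -0.3]
 [-0.1 -0.5]
 [-0.   0.4]
 [-0.2  0.2]] [ 0.45695797 -0.22600495  0.1363174 ]
turn -2.9995195711411577 move mm [100.64687978  -9.74394397]
```

```bash
python3 -m handwheel '[[2,1,-4,0,0,-0.6,0],[2,1,-10,0,0,-0.5,0],[2,1,-10,0,0,-0.5,0],[2,1,-10,0,0,-0.5,0],[2,1,-10,0,0,-0.5,0],[0,0,-6,0,0,0,0],[0,0,0,0,0,0,0],[0,0,0,0,0,0,0],[0,0,0,0,0,0,0],[0,0,0,0,0,0,0]]' 70
python3 - <<'E'
from h import *
i=manip.snapshot("wrist")[:,:,::-1]
cv2.imwrite("pics/w3.png",i)
s=manip.sense();print(s["tcp_pos"],s["t"],s["force"])
a=cv2.resize(i[0:200,250:400],None,fx=3,fy=3,interpolation=cv2.INTER_CUBIC)
b=cv2.resize(i[140:260,260:375],None,fx=3,fy=3,interpolation=cv2.INTER_CUBIC)
o=np.zeros((600,795,3),np.uint8);o[:,:450]=a;o[:360,450:]=b
cv2.imwrite("pics/w3c.png",o)
E
```

```text
t: 9.0
tcp_pos: [0.4671, -0.2211, 0.0867]
tool_rot: [0.997, -0.079, 0.0, 0.0]
force: [-0.0, -0.1, -2.0]
finger_gap: 0.369
gripper_force: 69.6
[ 0.46707157 -0.22106943  0.08658071] 9.05 [-0.13715441  0.37542206 -1.85192233]
```

View pics/w3c.png

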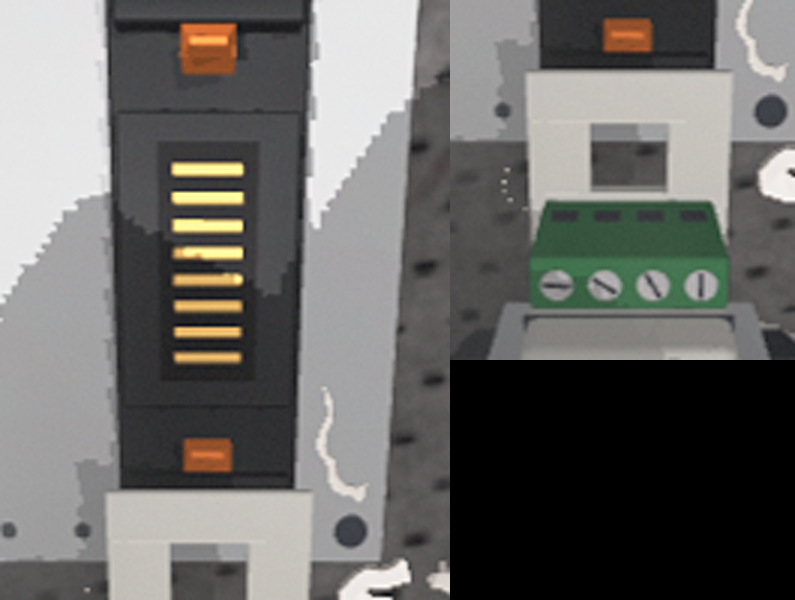

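```bash
cat > fit.py <<'E'
from h import *
from scipy.optimize import least_squares
w=manip.get_calibration("wrist");s=manip.sense();T=s["tcp_pos"]
b=lambda c:(250+c[0]/3,c[1]/3)
def rot(a):return np.array([[np.cos(a),-np.sin(a)],[np.sin(a),np.cos(a)]])
def pts(p,o):return np.c_[(rot(p[2])@o[:,:2].T).T+p[:2],o[:,2]]
obj=np.array([(31,20,26),(31,-20,26),(-31,20,26),(-31,-20,26),(40.8,0,40.5),(-40.8,0,40.5)])/1e3
pix=np.array([b(c) for c in((118,112),(303,111),(121,405),(297,406),(208.5,41),(208,455))])
r=least_squares(lambda p:(proj(w,pts(p,obj))-pix).ravel(),[.56,-.238,-.1],x_scale=[.01,.01,.1]);print("base",r.x[:2].round(4),np.degrees(r.x[2]),r.fun.reshape(-1,2).round(1))
o2=np.array([(52,18,4),(52,-18,4),(43,7,4),(43,-7,4),(30,7,4),(30,-7,4)])/1e3+[0,0,T[2]-.0071]
p2=np.array([b(c) for c in((106,491),(312,491),(170,543),(248,543),(171,612),(248,612))])
r2=least_squares(lambda p:(proj(w,pts(p,o2))-p2).ravel(),[T[0],T[1],-.1],x_scale=[.01,.01,.1]);print("mod",r2.x[:2].round(4),np.degrees(r2.x[2]),r2.fun.reshape(-1,2).round(1),T)
from scipy.spatial.transform import Rotation
M=Rotation.from_quat(s["tool_rot"]).as_matrix();print("tool yaw",np.degrees(np.arctan2(M[1,0],M[0,0])))
print("turn",np.degrees(r.x[2]-r2.x[2]),"move",(r.x-r2.x)[:2]*1e3)
E
python3 fit.py
```

```text
base [ 0.5574 -0.2359] -9.20012249179533 [[-0.9 -0.5]
 [ 0.2 -0.1]
 [ 0.9  0.9]
 [-1.   0.7]
 [ 0.5 -1.8]
 [ 0.3  1.4]]
mod [ 0.4667 -0.2214] -8.98476130787012 [[-0.1  0.4]
 [ 0.2  0.3]
 [-0.1 -0.2]
 [ 0.2 -0.3]
 [-0.1 -0.1]
 [-0.1 -0.1]] [ 0.46707157 -0.22106943  0.08658071]
tool yaw -9.104334454208558
turn -0.2153611839252102 move [ 90.63220914 -14.49934158]
```

```bash
python3 -m handwheel '[[5.5,-0.8,0,0,0,0,0],[12,-2,0,0,0,0,0],[15,-2.4,0,0,0,0,0],[15,-2.4,0,0,0,0,0],[15,-2.4,0,0,0,0,0],[15,-2.4,0,0,0,0,0],[9,-1.5,0,0,0,0,0],[4,-0.6,0,0,0,0,0],[0,0,-5,0,0,0,0],[0,0,-10,0,0,0,0]]' 70 && python3 -m handwheel '[[0,0,-10,0,0,0,0],[0,0,-6,0,0,0,0],[0,0,0,0,0,0,0],[0,0,0,0,0,0,0],[0,0,0,0,0,0,0],[0,0,0,0,0,0,0],[0,0,0,0,0,0,0],[0,0,0,0,0,0,0],[0,0,0,0,0,0,0],[0,0,0,0,0,0,0]]' 70
python3 - <<'E'
from h import *
i=manip.snapshot("wrist")[:,:,::-1]
cv2.imwrite("pics/w4.png",i)
s=manip.sense();print(s["tcp_pos"],s["t"],s["force"])
a=cv2.resize(i[100:290,220:420],(560,532),interpolation=cv2.INTER_CUBIC)
j=manip.snapshot("side")[:,:,::-1];c=proj(manip.get_calibration("side"),[s["tcp_pos"]])[0].astype(int);print(c)
k=cv2.resize(j[c[1]-40:c[1]+30,c[0]-30:c[0]+30],(240,280),interpolation=cv2.INTER_CUBIC)
o=np.zeros((532,800,3),np.uint8);o[:,:560]=a;o[:280,560:]=k
cv2.imwrite("pics/w4c.png",o)
E
```

```text
t: 10.3
tcp_pos: [0.5571, -0.2354, 0.071]
tool_rot: [0.997, -0.079, -0.0, 0.0]
force: [-0.0, 0.3, -2.3]
finger_gap: 0.37
gripper_force: 69.6
t: 11.55
tcp_pos: [0.5575, -0.2355, 0.0553]
tool_rot: [0.997, -0.079, -0.0, -0.0]
force: [-0.2, -0.5, -2.5]
finger_gap: 0.365
gripper_force: 69.6
[ 0.55747044 -0.23549019  0.05529889] 11.6 [ 0.53799503  0.54101201 -2.06946222]
[321 181]
```

View pics/w4c.png

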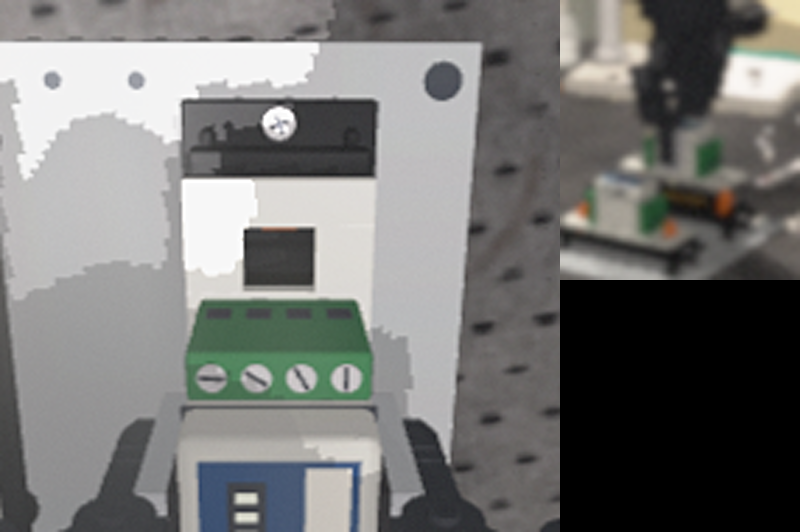

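The far hook's orange tip shows centred in the window (column 280 of 244–315), so the module is lined up. Pressing down.

```bash
python3 -m handwheel '[[0,0,-3,0,0,0,0],[0,0,-4,0,0,0,0],[0,0,-3,0,0,0,0],[0,0,-1,0,0,0,0],[0,0,-1,0,0,0,0],[0,0,-1,0,0,0,0],[0,0,-1,0,0,0,0],[0,0,-1,0,0,0,0],[0,0,0,0,0,0,0],[0,0,0,0,0,0,0]]' 70
```

```text
t: 12.9
tcp_pos: [0.5578, -0.2357, 0.0406]
tool_rot: [0.997, -0.079, 0.0, 0.0]
force: [0.3, -0.1, 0.4]
finger_gap: 0.366
gripper_force: 69.7
```

```bash
python3 -m handwheel '[[0,0,-0.5,0,0,0,0],[0,0,-0.5,0,0,0,0],[0,0,-0.5,0,0,0,0],[0,0,-0.5,0,0,0,0],[0,0,-0.5,0,0,0,0],[0,0,-0.5,0,0,0,0],[0,0,-0.5,0,0,0,0],[0,0,-0.5,0,0,0,0],[0,0,0,0,0,0,0],[0,0,0,0,0,0,0]]' 70
```

```text
t: 14.15
tcp_pos: [0.5579, -0.2357, 0.0368]
tool_rot: [0.997, -0.079, 0.0, 0.0]
force: [0.6, -0.0, 6.2]
finger_gap: 0.366
gripper_force: 70.3
```

```bash
python3 -m handwheel '[[0,0,-0.5,0,0,0,0],[0,0,-0.5,0,0,0,0],[0,0,-0.5,0,0,0,0],[0,0,-0.5,0,0,0,0],[0,0,-0.5,0,0,0,0],[0,0,-0.5,0,0,0,0],[0,0,-0.5,0,0,0,0],[0,0,-0.5,0,0,0,0],[0,0,0,0,0,0,0],[0,0,0,0,0,0,0]]' 70
```

```text
t: 15.4
tcp_pos: [0.5573, -0.2354, 0.0319]
tool_rot: [0.997, -0.079, -0.0, -0.0]
force: [0.7, -0.1, 1.6]
finger_gap: 0.368
gripper_force: 70.0
```

```bash
python3 -m handwheel '[[0,0,-0.5,0,0,0,0],[0,0,-0.5,0,0,0,0],[0,0,-0.5,0,0,0,0],[0,0,-0.5,0,0,0,0],[0,0,0,0,0,0,0],[0,0,0,0,0,0,0],[0,0,0,0,0,0,0],[0,0,0,0,0,0,0],[0,0,0,0,0,0,0],[0,0,0,0,0,0,0]]' 70
```

```text
t: 16.65
tcp_pos: [0.5573, -0.2354, 0.0306]
tool_rot: [0.997, -0.079, -0.0, -0.0]
force: [-0.8, 0.4, 5.2]
finger_gap: 0.366
gripper_force: 70.4
```

```bash
python3 -c "
from station import manip
s=manip.sense();print(s['force'],s['ft_torque'],s['tcp_pos'])"
```

```text
[-0.78674809  0.35619245  5.15732378] [ 0.00720702 -0.00114347  0.01163353] [ 0.5573156  -0.23539406  0.03060553]
```

```bash
python3 -m handwheel '[[0,0,-0.5,0,0,0,0],[0,0,-0.5,0,0,0,0],[0,0,-0.5,0,0,0,0],[0,0,-0.5,0,0,0,0],[0,0,-0.5,0,0,0,0],[0,0,-0.5,0,0,0,0],[0,0,0,0,0,0,0],[0,0,0,0,0,0,0],[0,0,0,0,0,0,0],[0,0,0,0,0,0,0]]' 70; python3 -c "
from station import manip
s=manip.sense();print(s['force'],s['ft_torque'],s['tcp_pos'])"
```

```text
t: 17.9
tcp_pos: [0.5573, -0.2354, 0.0286]
tool_rot: [0.997, -0.079, -0.0, 0.0]
force: [-2.5, 0.1, 11.3]
finger_gap: 0.366
gripper_force: 71.1
[-2.46079843  0.09982468 11.34274586] [ 0.14076216  0.26718274 -0.0236085 ] [ 0.5573417  -0.23541067  0.02857862]
```

```bash
python3 -m handwheel '[[0,0,-0.5,0,0,0,0],[0,0,-0.5,0,0,0,0],[0,0,-0.5,0,0,0,0],[0,0,-0.5,0,0,0,0],[0,0,0,0,0,0,0],[0,0,0,0,0,0,0],[0,0,0,0,0,0,0],[0,0,0,0,0,0,0],[0,0,0,0,0,0,0],[0,0,0,0,0,0,0]]' 70; python3 - <<'E'
from h import *
i=manip.snapshot("wrist")[:,:,::-1]
s=manip.sense();print(s["tcp_pos"],s["t"],s["force"],s["ft_torque"])
a=cv2.resize(i[100:290,220:420],(560,532),interpolation=cv2.INTER_CUBIC)
j=manip.snapshot("scene")[:,:,::-1];c=proj(manip.get_calibration("scene"),[s["tcp_pos"]])[0].astype(int);print(c)
k=cv2.resize(j[c[1]-35:c[1]+35,c[0]-30:c[0]+30],(240,280),interpolation=cv2.INTER_CUBIC)
o=np.zeros((532,800,3),np.uint8);o[:,:560]=a;o[:280,560:]=k
cv2.imwrite("pics/w5c.png",o)
E
```

```text
t: 19.15
tcp_pos: [0.5574, -0.2354, 0.0273]
tool_rot: [0.997, -0.079, 0.0, 0.0]
force: [-3.2, 2.1, 15.7]
finger_gap: 0.366
gripper_force: 71.6
[ 0.5573614  -0.23541088  0.02724902] 19.2 [-2.69953854  1.33144218 15.0831747 ] [ 0.25028939  0.42059599 -0.06953382]
[379 221]
```

View pics/w5c.png

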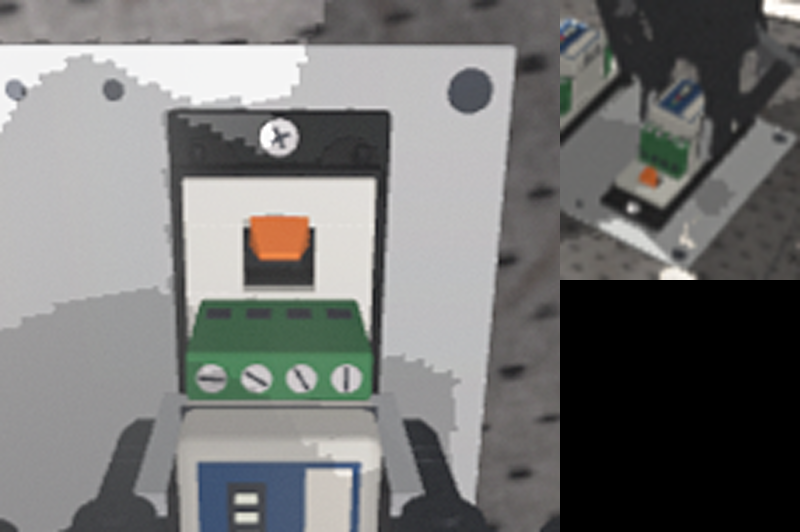

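The far hook's barb now lies over the end bar. In the scene view the near hook also stands above its bar, and the load matches the rubber's sag with the foot seated. Now the tug.

```bash
python3 -m handwheel '[[0,0,1,0,0,0,0],[0,0,2,0,0,0,0],[0,0,2,0,0,0,0],[0,0,2,0,0,0,0],[0,0,2,0,0,0,0],[0,0,1,0,0,0,0],[0,0,0,0,0,0,0],[0,0,0,0,0,0,0],[0,0,0,0,0,0,0],[0,0,0,0,0,0,0]]' 70; python3 -c "
from station import manip
s=manip.sense();print(s['force'],s['ft_torque'],s['tcp_pos'])"
```

```text
t: 20.5
tcp_pos: [0.5573, -0.2353, 0.0351]
tool_rot: [0.997, -0.079, -0.0, -0.0]
force: [1.9, 0.1, -3.5]
finger_gap: 0.365
gripper_force: 69.7
[ 1.94560713  0.12361729 -3.53330779] [ 0.03948918 -0.26452763  0.04938019] [ 0.55732178 -0.23528178  0.03511263]
```

```bash
python3 -m handwheel '[[0,0,0.5,0,0,0,0],[0,0,0.5,0,0,0,0],[0,0,0.5,0,0,0,0],[0,0,0.5,0,0,0,0],[0,0,0.5,0,0,0,0],[0,0,0.5,0,0,0,0],[0,0,0,0,0,0,0],[0,0,0,0,0,0,0],[0,0,0,0,0,0,0],[0,0,0,0,0,0,0]]' 70
```

```text
t: 21.75
tcp_pos: [0.5573, -0.2353, 0.0381]
tool_rot: [0.997, -0.079, -0.0, -0.0]
force: [3.7, 0.7, -11.2]
finger_gap: 0.366
gripper_force: 70.1
```

```bash
python3 -m handwheel '[[0,0,0.4,0,0,0,0],[0,0,0,0,0,0,0],[0,0,0,0,0,0,0],[0,0,0,0,0,0,0],[0,0,0,0,0,0,0],[0,0,0,0,0,0,0],[0,0,0,0,0,0,0],[0,0,0,0,0,0,0],[0,0,0,0,0,0,0],[0,0,0,0,0,0,0]]' 70
```

```text
t: 23.0
tcp_pos: [0.5573, -0.2353, 0.0386]
tool_rot: [0.997, -0.079, -0.0, -0.0]
force: [2.8, 1.7, -12.7]
finger_gap: 0.363
gripper_force: 70.2
```

```bash
python3 -m handwheel '[[0,0,-1,0,0,0,0],[0,0,-1.5,0,0,0,0],[0,0,-1.5,0,0,0,0],[0,0,-1.5,0,0,0,0],[0,0,-1,0,0,0,0],[0,0,0,0,0,0,0],[0,0,0,0,0,0,0],[0,0,0,0,0,0,0],[0,0,0,0,0,0,0],[0,0,0,0,0,0,0]]' 70
```

```text
t: 24.25
tcp_pos: [0.5579, -0.2358, 0.0324]
tool_rot: [0.997, -0.079, 0.0, 0.0]
force: [0.2, -0.3, 0.2]
finger_gap: 0.362
gripper_force: 71.3
```

Light seating load, about 2 N. Releasing.

```bash
python3 -m handwheel '[[0,0,0,0,0,0,0.45],[0,0,0,0,0,0,0.5],[0,0,0,0,0,0,0.6],[0,0,0,0,0,0,0.6],[0,0,0,0,0,0,0.6],[0,0,0,0,0,0,0.6],[0,0,3,0,0,0,0.6],[0,0,6,0,0,0,0.6],[0,0,10,0,0,0,0.6],[0,0,15,0,0,0,0.6]]' 70 && python3 -m handwheel '[[0,0,20,0,0,0,0.6],[-5,0,20,0,0,0,0.6],[-12,2,20,0,0,0,0.6],[-12,2,20,0,0,0,0.6],[-12,2,15,0,0,0,0.6],[-12,2,10,0,0,0,0.6],[-12,2,0,0,0,0,0.6],[-12,2,0,0,0,0,0.6],[0,0,0,0,0,0,0.6],[0,0,0,0,0,0,0.6]]' 70
python3 - <<'E'
from h import *
i=manip.snapshot("wrist")[:,:,::-1]
c=proj(manip.get_calibration("wrist"),[[.5574,-.2357,.04]])[0].astype(int);print(c)
y,x=max(c[1]-90,0),c[0]-120
a=cv2.resize(i[y:y+180,x:x+240],(800,600),interpolation=cv2.INTER_CUBIC)
cv2.imwrite("pics/w6c.png",a)
E
```

```text
t: 25.5
tcp_pos: [0.5574, -0.2354, 0.067]
tool_rot: [0.997, -0.079, -0.0, -0.0]
force: [0.4, -0.2, -0.1]
finger_gap: 0.601
gripper_force: 0.0
t: 26.75
tcp_pos: [0.4806, -0.2236, 0.1709]
tool_rot: [0.997, -0.079, -0.0, -0.0]
force: [-0.0, 0.0, -0.0]
finger_gap: 0.6
gripper_force: 0.0
[318 109]
```

View pics/w6c.png

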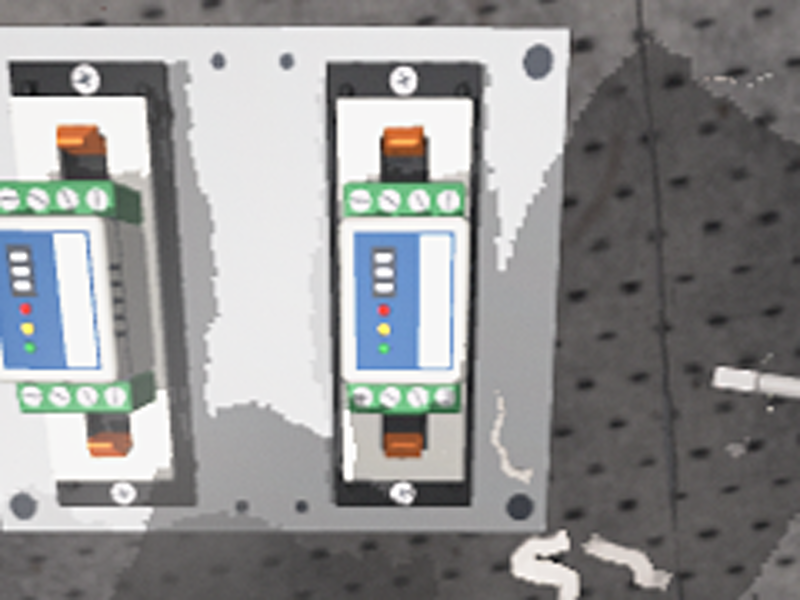

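The module sits level. Both hooks are over its end bars, at (404,142) and (404,445), just like the filled base at left, and the gripper is clear.

```bash
python3 -c "
from station import manip
print(manip.sign_off())"
```

```text
the job is handed in; nothing more can be done
None
```

The module is clipped fully home on the empty base: both hooks held a tug of about 10 N, I let go with the gripper clear, and the job is handed in (highest press I read about 18 N, finished at about 27 s of the 48 s limit).

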